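# Chuck the picking rod and index the slide over the agar dish

## Task

First tighten the chuck: turn its knurled sleeve clockwise (seen from above) until it stops and all three jaws grip the picking rod firmly. Then pull up the black knob of the lock plunger, move the slide along the bar to the next hole on the side of the open agar dish, so that the rod hangs over the middle of the dish, and let the pin down fully home in that hole; finish while still gripping the knob with the pin held home, and do not let go. Leave the other things on the bench where they are.

Things in the scene. Friction and masses are not known exactly. Their poses are not given: they have to be found in the camera images.
- stand: Fixed index stand: aluminium bar 40 mm wide, 340 long, top 85 mm above the bench, on two dark feet. Origin on the bench under the bar's centre; y runs along the bar, x across it, z up; the chuck is on the -x side (nearest the robot). Three square holes 13 mm wide, 18 deep in its top at y = -75, 0, +75 mm; the middle one starts hidden under the slide. End stops: 88 mm of travel either way.
- slide (a joint): Travel of the slide along the bar, m, positive to the stand's +y; 0 = middle hole (start), -0.075 / +0.075 = next holes. The slide is a grey saddle 64 mm long (y), 62 wide (x), top 100 mm above the bench, with an arm to -x carrying the chuck. The pin has 1.5 mm play in a hole; about 3 N of friction when unlocked.
- plunger (a joint): Lift of the lock plunger on the slide, m: 0 = pin home in a hole, 0.013 or more = clear of the bar (0.013 when resting on the bar between holes), 0.020 = upper stop. A vertical 10 mm steel pin with a round tip; a spring pushes it down, about 4 N at 0, 10 N at the stop. Released over a hole it drops in.
- plunger_knob: The black round knob on top of the plunger, in the middle of the slide: 26 mm diameter, 26 mm tall, axis vertical; origin at the centre of its underside, 120 mm above the bench when the pin is home. A steel boss 26 mm in diameter ends 10 mm below it. Moves with plunger and slide.
- knob_grip (a point): Point on the knob's axis 17 mm above its underside (137 mm above the bench when the pin is home): where to grip it from above.
- sleeve (a joint): Turn of the chuck sleeve, rad: 0 = open, grows as it is turned clockwise seen from above, closing the jaws 3 mm per rad; they meet the rod at about 1.0, the stop is at 1.2. Starts between 0 and 0.25. Stays where it is left (friction 0.3 N m).
- sleeve_grip (a point): Point on the chuck's vertical axis 125 mm above the bench, where to grip the sleeve from above. The sleeve is a knurled steel ring, 46 mm outer diameter, 105 to 135 mm above the bench, centred 100 mm from the plunger's axis on the stand's -x side; the jaws stand 12 mm, the rod's head 28 mm above it. Moves with the slide.
- jaw_a: One of three dark steel jaws inside the sleeve, 120 degrees apart, moved together by the sleeve; each 7 mm wide, top 147 mm above the bench. Origin on the chuck axis, 115 mm above the bench (shifts by the jaw's travel).
- jaw_b: Second jaw, as jaw_a.
- jaw_c: Third jaw, as jaw_a.
- rod: The colony-picking rod: loose steel rod 10 mm in diameter and 118 mm long, with a black head 22 mm in diameter and 16 mm tall that hangs on top of the jaws; the rod passes down through the chuck. Origin at the centre of its lower tip (about 45 mm above the bench), z up along the rod.
- dish: Open round dish with amber agar, 90 mm diameter, 15 mm tall, fixed on the bench at one of the two stations beside the bar: stand x = -100 mm, y = +75 or -75 mm (which one varies). Origin under its centre.
- tray: Empty square steel discard tray, 84 x 84 mm, 26 mm tall, fixed at the other station. Origin under its centre.
- spray_bottle: Bystander: white spray bottle with red trigger, 72 mm diameter, 195 mm tall. Origin under its centre.
- tube_rack: Bystander: wire rack with capped tubes, 84 x 168 mm, 107 mm tall over the tubes. Origin under its centre.
- dish_stack: Bystander: stack of three closed dishes, 90 mm diameter, 48 mm tall. Origin under its centre.
- dish_single: Bystander: one closed dish, 90 mm diameter, 16 mm tall. Origin under its centre.
- burner: Bystander: small bench burner, blue foot 76 mm diameter, steel tube to 126 mm height, behind the bar (stand's +x side). Origin under its centre.
- tip_box: Bystander: yellow pipette-tip box, 80 x 110 mm, 57 mm tall, behind the bar. Origin under its centre.
- media_jar: Bystander: small amber jar with blue cap, 40 mm diameter, 50 mm tall, in front of the stations. Origin under its centre.
There are look-alikes about, which are no part of the job. Leave any green or red look-alike of the dish alone.

How it is judged:
On the way, in this order (a step that is already met when the one before it is completed fails the run):
1. the chuck is tight: all three jaws press on the rod with more than 2.5 N, the slide still at the middle hole (contact force between each of jaw_a, jaw_b, jaw_c and rod above 2.5 N and value of joint slide between -0.01 and 0.01 m), for 0.3 s.
2. the plunger is pulled up clear of the middle hole (lift over 12.5 mm) (value of joint plunger above 0.0125 m and value of joint slide between -0.01 and 0.01 m), for 0.05 s.
At the end, for the whole second after the job is handed in: Pin home in the hole on the dish's side (lift under 3 mm); rod tip within 8 mm of the dish's centre seen from above, over 35 mm above the bench, rod upright within 0.06 rad, each jaw pressing it with over 2.5 N; the fingers still hold the knob (over 2 N) (value of joint plunger below 0.003 m and horizontal distance between rod and dish below 0.008 m and angle between rod's own z axis and vertical below 0.06 rad and height (world z) of rod above 0.035 m and contact force between the fingers and plunger_knob above 2 N and contact force between each of jaw_a, jaw_b, jaw_c and rod above 2.5 N); the arm keeps its last pose, push and grip.
It fails at once if a bystander is shoved (moved more than 30 mm) (distance of any of spray_bottle, tube_rack, dish_stack, dish_single, burner, tip_box, media_jar from where it was at the start of the episode above 0.03 m).
It also fails if it takes over 48 s, if anything falls off the work surface, if the arm or the gripper's body presses on something with over 40 N, if the wrist force passes 120 N, or if a joint passes its speed limit or range.

## Robot

A 6-joint arm with a two-finger parallel gripper is mounted at the origin on the work surface. World frame = base frame: x ahead of the robot, y to its left, z up, the work surface at z = 0. Lengths are in m, angles in rad, forces in N, time in s.
With the tool pointing down it reaches from about 0.25 to 0.775 m from the base axis. Payload 4 kg.
Tool frame: the origin (TCP) lies at the very end of the fingers, on their centre line; the grasp point (between the pads) lies 19 mm behind it; z points along the fingers, y is the line along which they close (so a half turn about z gives the same grasp; the last joint's range is limited). The gripper opens to 94 mm and grips with 3 to 60 N. Pads are 16 mm wide; open, the fingers measure 119 mm over their backs; the gripper's body (75 mm by 177 mm) begins 78 mm behind the grasp point.
Start: joints at [-1.273, 0.087, 1.371, -0, 1.684, -0.103], TCP at [0.215, -0.506, 0.206] pointing down, gripper open.
Joint ranges: [-3.1, 3.1], [-0.76, 2.03], [0.27, 2.55], [-1.08, 4.22], [0.17, 2.65], [-2.57, 2.57]. Speed limits (rad/s): [2.79, 2.79, 3.14, 3.14, 3.14, 3.14].

## Interface

Orientations are given as a unit quaternion [w, x, y, z].
In Python, from plant import bot gives the robot as it stands. The module is installed in compiled form; this text tells all that it offers. Calls block until the motion is done:
- bot.move_pose(position, orientation): joint-space move of the TCP to a pose.
- bot.move_l(position, attitude=None, vel=0.15, until_force=None): straight line of the TCP; attitude=None keeps the orientation; vel is the mean speed in m/s. With until_force (N) it stops when the force on the tool has changed by that much, and returns True; else False.
- bot.move_j(angles): joint-space move.
- bot.set_gripper(opening): finger opening in m; the grip force is fixed at half the most; returns when the fingers have stopped.
- bot.hold(seconds).
- bot.inverse_kinematics(position, orientation): joint angles nearest the present ones, or None.
- bot.state(): the state.
- bot.camera(name): name is "side" or "top"; returns the picture (400x640x3 uint8, blue, green, red); there is no depth.
- bot.get_calibration(name): a dict with "camera_matrix" (3x3 intrinsics, pixels), "R" (3x3) and "t" (3): a world point X has camera coordinates R X + t. Camera axes: x right, y down, z forward; pixel columns grow to the right and rows downward; lengths in m; the calibration is good to about 2 mm. A picture is of the moment at which its call begins. get_calibration takes no time and is no camera call.
A pose or a line that the arm cannot do raises bot.Unreachable and nothing moves.
- bot.close_job(): hands the job in; it is judged then, once.
Trained networks look in the newest picture that a camera, given by its name, has taken for a name from the list of things; names that differ only in an ending like _2 or _b are one class to them, and where a whole thing is asked for, a point or a joint stands for the part that bears it (a point fixed in the world has none). Each returns a list of dicts, best first, with "score" (0 to 1); they miss things now and then, are a little off and sometimes report something else, mostly with a low value. They report only what shows in the picture. A call takes as long as a camera call. They do not tell look-alikes from the thing itself.
- bot.search_frame(camera, name): "xyz" ([x, y, z] in m, in world coordinates, good to about 4 mm: the middle of the surface that is visible of it).
The state is a dict: "time": time; "q": joint angles; "joint_velocities": joint speeds; "effort": joint torques, N m; "tcp_pos": TCP position; "ee_rot": TCP orientation; "force": force on the tool from outside, world axes, zero at the start; "wrist_torque": the same for the moment, N m; "width": finger opening in m; "grip_force": force on a finger pad.
Only numpy, scipy, OpenCV 4.12 (cv2) and the standard library are available. Lean on these libraries where they do the work, as an engineer would, in place of code of your own. Each camera call takes 0.05 s, during which the arm holds its last target. There are 200 camera calls.

## Working session

There is one attempt and no reset: what is moved stays moved. The work goes in short steps, each a Python script; the robot and the scene stay as the last script left them, time stands still between calls to the robot, and variables do not carry over. Pictures are saved under pics/ and viewed, at most 10 in all, crops included, and the job is handed in when it is done.

```bash
mkdir -p pics; python3 - <<'E'
from plant import bot
import cv2
for c in ("top","side"):
    cv2.imwrite(f"pics/{c}0.png",bot.camera(c))
    k=bot.get_calibration(c);print(c,k)
    for n in ("plunger_knob","sleeve","rod","dish","tray","stand","slide","burner","tip_box","media_jar","jaw_a","spray_bottle","tube_rack"):
        print(n,[([round(float(v),3) for v in d["xyz"]],round(d["score"],2)) for d in bot.search_frame(c,n)[:3]])
print(bot.state())
E
```

```text
top {'camera_matrix': array([[378.12784557,   0.        , 321.3118129 ],
       [  0.        , 378.12784557, 200.7943052 ],
       [  0.        ,   0.        ,   1.        ]]), 'R': array([[ 0.00860364, -0.99995699, -0.00346288],
       [-0.98896072, -0.00799663, -0.14796197],
       [ 0.14792791,  0.00469766, -0.98898699]]), 't': array([0.0231004 , 0.55231683, 1.3787422 ])}
plunger_knob [([0.607, -0.063, 0.148], 0.61)]
sleeve [([0.513, -0.089, 0.129], 0.65)]
rod []
dish [([0.536, -0.164, 0.008], 0.81), ([0.362, -0.021, 0.008], 0.58), ([0.323, -0.172, 0.01], 0.56)]
tray [([0.496, -0.021, 0.003], 0.56), ([0.598, -0.447, 0.074], 0.26)]
stand [([0.603, -0.072, 0.084], 0.86), ([0.494, -0.024, 0.001], 0.17)]
slide [([0.588, -0.072, 0.099], 0.73)]
burner [([0.584, -0.071, 0.102], 0.28)]
tip_box [([0.688, 0.046, 0.056], 0.86)]
media_jar []
jaw_a []
spray_bottle [([0.359, 0.417, 0.127], 0.68)]
tube_rack [([0.6, -0.447, 0.076], 0.72)]
side {'camera_matrix': array([[436.44120793,   0.        , 318.04628394],
       [  0.        , 436.44120793, 199.09146013],
       [  0.        ,   0.        ,
[... 803 characters left out ...]
.97)]
{'time': 1.4, 'q': array([-1.27306996e+00,  8.72212702e-02,  1.37069755e+00, -4.74712822e-05,
        1.68363385e+00, -1.03093372e-01]), 'joint_velocities': array([-0.00051612,  0.0011321 , -0.00057174,  0.00243492,  0.00021645,
        0.0004514 ]), 'effort': array([ 1.08670201e-04, -3.40036297e+01, -3.02591300e+01,  7.17891357e-02,
        2.38266250e-02, -1.66396381e-05]), 'tcp_pos': array([ 0.21458115, -0.50642143,  0.20549548]), 'ee_rot': array([ 2.21884704e-05,  9.79985598e-01,  1.99068395e-01, -2.15306180e-05]), 'force': array([ 0.35331111,  0.46577159, -0.57943249]), 'wrist_torque': array([ 0.00684803, -0.02991216, -0.01054378]), 'grip_force': 0.0, 'width': 0.09398841925993116}
```

```bash
python3 - <<'E'
import cv2
t=cv2.imread("pics/top0.png")[120:300,230:470]
s=cv2.imread("pics/side0.png")[90:330,180:500]
cv2.imwrite("pics/t1.png",cv2.resize(t,None,fx=3.3,fy=3.3,interpolation=2))
cv2.imwrite("pics/s1.png",cv2.resize(s,None,fx=2.5,fy=2.5,interpolation=2))
E
```

```text
(no output)
```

View pics/t1.png

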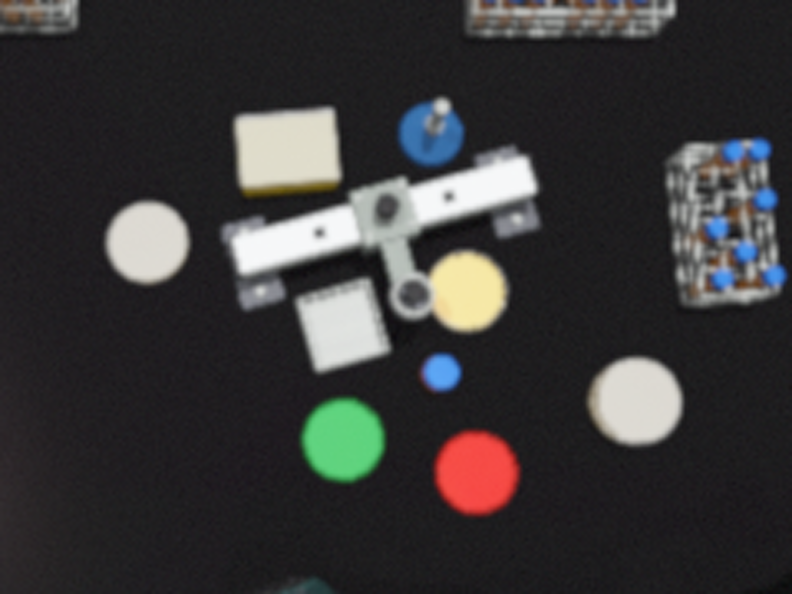

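View pics/s1.png

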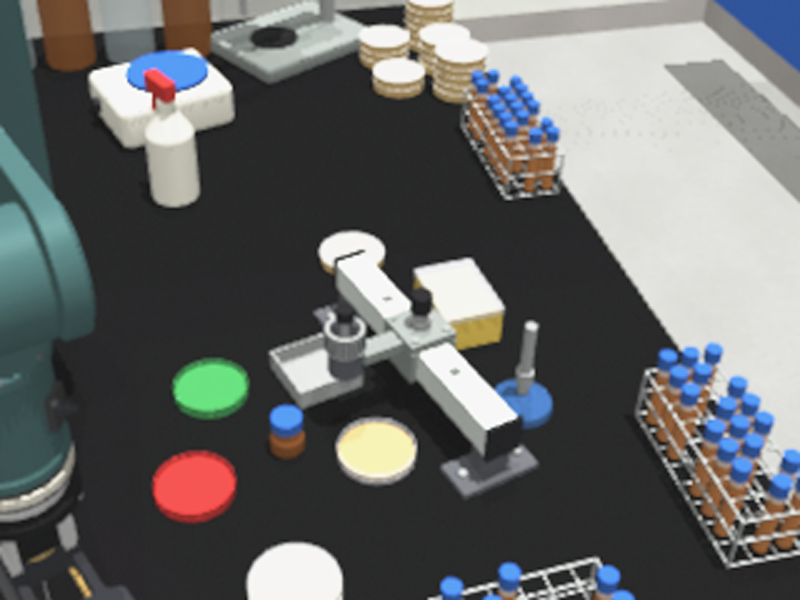

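The dish (amber) sits on the stand's −y side (top crop, 467,291), and the tray is on the +y side. The green and red discs are decoys. Next I fit the stand pose to pixels from both views.

```bash
cat > fit.py <<'E'
import numpy as np
from plant import bot
from scipy.optimize import least_squares
top=[((320,232),(0,.075,.085)),((449,196),(0,-.075,.085)),((387,206),(0,0,.146)),((413,293),(-.1,0,.160)),
 ((467,291),(-.1,-.075,.013)),((231,237),(.02,.17,.085)),((529,154),(.02,-.17,.085)),((538,192),(-.02,-.17,.085)),((240,276),(-.02,.17,.085)),
 ((405,178),(.031,-.032,.1)),((350,193),(.031,.032,.1)),((361,246),(-.031,.032,.1))]
side=[((388,299),(0,.075,.085)),((455,372),(0,-.075,.085)),((421,293),(0,0,.146)),((344,309),(-.1,0,.163)),((376,449),(-.1,-.075,.014)),
 ((518,411),(.02,-.17,.085)),((487,441),(-.02,-.17,.085)),((413,350),(-.031,-.032,.1)),((455,335),(.031,-.032,.1))]
sets=[]
for c,L,f,o in (("top",top,3.3,(230,120)),("side",side,2.5,(180,90))):
    k=bot.get_calibration(c)
    sets.append((k,(np.array([p for p,_ in L])+.5)/f-.5+o,np.array([X for _,X in L])))
def res(v):
    c,s=np.cos(v[2]),np.sin(v[2]);r=[]
    for k,p,X in sets:
        W=X@np.array([[c,-s,0],[s,c,0],[0,0,1]]).T+[v[0],v[1],0]
        Y=(W@k["R"].T+k["t"])@k["camera_matrix"].T
        r.append(Y[:,:2]/Y[:,2:]-p)
    return np.vstack(r)
for loss in (slice(None),):
    f=least_squares(lambda v:res(v).ravel(),[.6,-.07,.2],loss="soft_l1")
print(f.x,np.round(res(f.x),1).tolist())
x,y,a=f.x
P=lambda X,Y:np.array([x+np.cos(a)*X-np.sin(a)*Y,y+np.sin(a)*X+np.cos(a)*Y])
print("sleeve",P(-.1,0),"knob",P(0,0),"dest",P(0,-.075),"dish",P(-.1,-.075))
E
python3 fit.py
```

```text
[ 0.60651163 -0.06396081  0.28476562] [[0.1, 0.1], [0.4, -0.0], [0.6, -0.9], [1.2, -0.5], [0.3, -0.2], [0.6, 0.4], [-0.8, 0.7], [-0.2, -0.6], [0.7, -1.0], [0.4, -0.3], [0.1, -0.1], [1.6, 0.0], [-0.7, -0.3], [-0.6, -0.3], [-0.2, -0.2], [-0.2, -0.6], [-0.2, -1.0], [-0.2, 2.7], [-0.1, -4.1], [-1.0, -0.9], [0.6, -1.7]]
sleeve [ 0.51053888 -0.09205406] knob [ 0.60651163 -0.06396081] dest [ 0.62758157 -0.13594038] dish [ 0.53160882 -0.16403363]
```

```bash
cat > h.py <<'E'
import numpy as np
from plant import bot
A=.2848; S=np.array([.5105,-.0920]); K=np.array([.6065,-.0640]); BAR=np.array([-np.sin(A),np.cos(A)])
Q=lambda th:[0,np.cos(th/2),np.sin(th/2),0]
def st(m=""):
    s=bot.state();print(m,"t%.1f"%s["time"],"p",np.round(s["tcp_pos"],4),"F",np.round(s["force"],1),"M",np.round(s["wrist_torque"],2),"w%.4f g%.1f q6 %.2f"%(s["width"],s["grip_force"],s["q"][5]));return s
E
python3 - <<'E'
from h import *
for th in np.arange(-2.6,2.7,.4):
    q=bot.inverse_kinematics([*S,.11],Q(th));print(round(th,2),None if q is None else np.round(q,2))
print(bot.inverse_kinematics([*K,.118],Q(A)))
E
```

```text
-2.6 [-0.29  0.06  1.59 -0.    1.49 -2.4 ]
-2.2 None
-1.8 None
-1.4 None
-1.0 [-0.29  0.06  1.59 -0.    1.49  2.28]
-0.6 [-0.29  0.06  1.59 -0.    1.49  1.88]
-0.2 [-0.29  0.06  1.59 -0.    1.49  1.48]
0.2 [-0.29  0.06  1.59 -0.    1.49  1.08]
0.6 [-0.29  0.06  1.59 -0.    1.49  0.68]
1.0 [-0.29  0.06  1.59 -0.    1.49  0.28]
1.4 [-0.29  0.06  1.59 -0.    1.49 -0.12]
1.8 [-0.29  0.06  1.59 -0.    1.49 -0.52]
2.2 [-0.29  0.06  1.59 -0.    1.49 -0.92]
2.6 [-0.29  0.06  1.59 -0.    1.49 -1.32]
[-1.98075221e-01  2.50846760e-01  1.35653202e+00 -4.44089210e-16
  1.53421387e+00  1.08792111e+00]
```

```bash
python3 - <<'E'
from h import *
th=A+1.35
bot.move_pose([*S,.22],Q(th)); bot.move_l([*S,.109],vel=.12); st("down")
bot.set_gripper(.0); st("closed")
q=bot.state()["q"].copy()
for i in range(3):
    q[5]+=.1; bot.move_j(q); st(i)
E
```

```text
down t4.3 p [ 0.5112 -0.0922  0.11  ] F [-0.   0.4  0. ] M [-0.05 -0.07  0.03] w0.0943 g0.0 q6 -0.35
closed t5.1 p [ 0.5118 -0.0919  0.109 ] F [ 4.8  0.3 -2.1] M [ 0.01 -0.86  0.2 ] w0.0454 g30.0 q6 -0.35
0 t5.4 p [ 0.5117 -0.0919  0.109 ] F [ 1.1 -0.6  0.1] M [ 0.08 -0.18 -0.31] w0.0453 g30.0 q6 -0.25
1 t5.6 p [ 0.5116 -0.0919  0.109 ] F [ 1.2  0.7 -0.6] M [ 0.08 -0.11 -0.29] w0.0450 g30.0 q6 -0.15
2 t5.9 p [ 0.5115 -0.0919  0.109 ] F [0.2 0.1 0.1] M [ 0.11  0.07 -0.27] w0.0454 g30.0 q6 -0.06
```

```bash
python3 - <<'E'
from h import *
q=bot.state()["q"].copy()
for i in range(12):
    q[5]+=.1; bot.move_j(q); s=st(i)
    if abs(s["wrist_torque"][2])>1.3: break
E
```

```text
0 t6.1 p [ 0.5114 -0.0919  0.109 ] F [ 0.5 -0.4  0.6] M [ 0.06 -0.02 -0.29] w0.0448 g30.0 q6 0.04
1 t6.4 p [ 0.5112 -0.0918  0.109 ] F [0.4 0.6 0.8] M [ 0.11  0.12 -0.28] w0.0454 g30.0 q6 0.14
2 t6.6 p [ 0.5112 -0.0918  0.109 ] F [-0.5  0.8  2.2] M [ 0.24  0.23 -0.32] w0.0452 g30.0 q6 0.24
3 t6.9 p [ 0.5111 -0.0917  0.109 ] F [-2.   0.9  2.3] M [ 0.21  0.47 -0.24] w0.0456 g30.0 q6 0.34
4 t7.1 p [ 0.511  -0.0916  0.109 ] F [-3.2  0.8  2.6] M [ 0.35  0.64 -0.3 ] w0.0456 g30.0 q6 0.44
5 t7.4 p [ 0.5109 -0.0916  0.109 ] F [-3.7  2.2  3.9] M [ 0.43  0.79 -0.27] w0.0454 g30.0 q6 0.54
6 t7.6 p [ 0.5109 -0.0918  0.109 ] F [-4.8  1.6  3.6] M [ 0.41  0.93 -0.2 ] w0.0458 g30.0 q6 0.64
7 t7.9 p [ 0.5109 -0.0918  0.109 ] F [-4.7  1.3  4.2] M [ 0.4   0.99 -0.08] w0.0448 g30.0 q6 0.74
8 t8.1 p [ 0.5112 -0.0917  0.109 ] F [-5.1  1.6  3.7] M [0.46 0.91 0.3 ] w0.0459 g30.0 q6 0.84
9 t8.4 p [ 0.512  -0.0917  0.1091] F [-2.3  3.1  2. ] M [0.47 0.46 0.04] w0.0461 g30.0 q6 0.94
10 t8.6 p [ 0.5119 -0.0918  0.1091] F [-2.   3.1  2. ] M [0.5  0.41 0.  ] w0.0459 g30.0 q6 1.04
11 t8.9 p [ 0.5121 -0.0917  0.1091] F [0.3 3.1 2.8] M [ 0.59  0.13 -0.14] w0.0453 g30.0 q6 1.14
```

```bash
python3 - <<'E'
from h import *
import cv2
bot.set_gripper(.06); s=st("open")
bot.move_l([*S,.24],vel=.25)
bot.move_pose([.45,.15,.3],Q(A)); st("away")
for c in ("top","side"): cv2.imwrite(f"pics/{c}2.png",bot.camera(c))
r=lambda c,a,b:cv2.resize(cv2.imread(f"pics/{c}{a}.png")[b[0]:b[0]+50,b[1]:b[1]+50],(390,390),interpolation=cv2.INTER_CUBIC)
import numpy as np
cv2.imwrite("pics/cmp.png",np.hstack([r("side",0,(200,290)),r("side",2,(200,290))]))
E
```

```text
open t9.3 p [ 0.5115 -0.0921  0.1088] F [-0.4  0.2 -0.7] M [-0.01 -0.    0.02] w0.0600 g0.0 q6 1.14
away t11.0 p [0.45   0.1493 0.2986] F [ 0.5  0.5 -0.2] M [0.02 0.05 0.06] w0.0601 g0.0 q6 1.49
```

View pics/cmp.png

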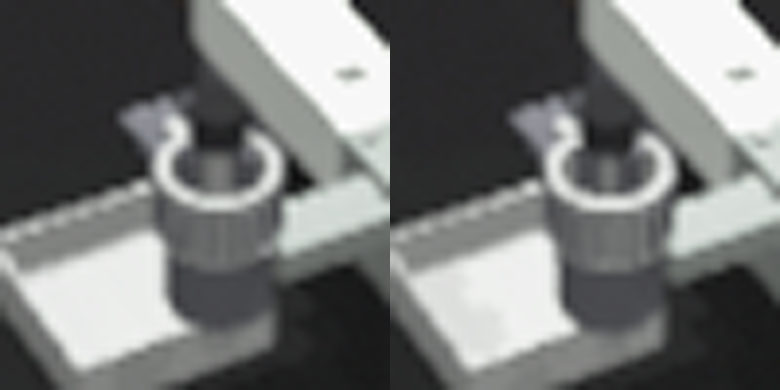

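The jaws appear to have moved in, but the picture doesn't settle it. I'll regrip and check by torque whether the sleeve is at its stop.

```bash
python3 - <<'E'
from h import *
S=np.array([.5115,-.092])
bot.set_gripper(.08)
bot.move_pose([*S,.20],Q(A+1.0)); bot.move_l([*S,.109],vel=.15)
bot.set_gripper(.0); st("closed")
q=bot.state()["q"].copy()
for i in range(8):
    q[5]+=.06; bot.move_j(q); s=st(i)
E
```

```text
closed t14.4 p [ 0.5119 -0.0921  0.1092] F [ 1.7 -0.4  0. ] M [-0.09 -0.2  -0.02] w0.0443 g30.0 q6 -0.00
0 t14.6 p [ 0.512  -0.0918  0.1093] F [ 0.1 -0.4  0.4] M [ 0.09 -0.09  0.87] w0.0447 g30.0 q6 0.06
1 t14.9 p [ 0.5119 -0.0921  0.1094] F [0.5 0.5 2.8] M [ 0.09 -0.08  0.48] w0.0453 g30.0 q6 0.12
2 t15.1 p [ 0.5117 -0.0924  0.1095] F [ 0.3 -0.1  2.9] M [-0.14  0.18  0.76] w0.0455 g30.0 q6 0.18
3 t15.4 p [ 0.5118 -0.0922  0.1095] F [-1.9 -0.3  3.9] M [-0.1   0.29  0.58] w0.0458 g30.0 q6 0.24
4 t15.6 p [ 0.5119 -0.092   0.1095] F [-1.9  0.3  4.1] M [0.13 0.3  0.46] w0.0457 g30.0 q6 0.30
5 t15.9 p [ 0.5119 -0.092   0.1095] F [-2.2  1.   4.5] M [0.22 0.4  0.22] w0.0458 g30.0 q6 0.36
6 t16.1 p [ 0.5118 -0.092   0.1095] F [-2.3  1.3  5.3] M [0.21 0.41 0.17] w0.0460 g30.0 q6 0.42
7 t16.4 p [ 0.5118 -0.092   0.1095] F [-3.   0.3  5. ] M [0.13 0.38 0.17] w0.0455 g30.0 q6 0.48
```

```bash
python3 - <<'E'
from h import *
bot.set_gripper(.06)
bot.move_l([.5115,-.092,.20],vel=.2)
bot.move_pose([*K,.19],Q(A)); bot.move_l([*K,.118],vel=.12); st("down")
bot.set_gripper(.0); s=st("closed")
p=s["tcp_pos"]
for dz in (.008,.0165):
    bot.move_l([p[0],p[1],p[2]+dz],vel=.06); st(dz)
E
```

```text
down t18.8 p [ 0.6069 -0.0642  0.1191] F [-0.4  0.9 -0.2] M [ 0.04 -0.03 -0.02] w0.0603 g0.0 q6 1.09
closed t19.5 p [ 0.6066 -0.064   0.1182] F [ 0.6 -0.5  0.5] M [-0.02  0.01  0.06] w0.0251 g30.0 q6 1.09
0.008 t19.7 p [ 0.6065 -0.064   0.1253] F [ 2.2 -0.6 -7.4] M [-0.11 -0.53 -0.06] w0.0253 g30.0 q6 1.09
0.0165 t20.0 p [ 0.6064 -0.064   0.1337] F [ 2.8  0.  -9.7] M [-0.19 -0.72 -0.04] w0.0256 g30.0 q6 1.09
```

```bash
python3 - <<'E'
from h import *
bot.hold(.1)
p=bot.state()["tcp_pos"].copy(); z=.1355
for d in (.01,.03,.05,.075):
    e=K-BAR*d; bot.move_l([*e,z],vel=.08); st(d)
E
```

```text
0.01 t20.4 p [ 0.6092 -0.0734  0.1349] F [ 3.4  0.8 -9.8] M [ 0.15 -0.65 -0.02] w0.0256 g30.0 q6 1.07
0.03 t20.8 p [ 0.6151 -0.0935  0.1354] F [ 4.1 -1.3 -9.8] M [-0.15 -0.74  0.04] w0.0254 g30.0 q6 1.05
0.05 t21.2 p [ 0.6207 -0.1126  0.1356] F [ 3.6 -2.  -9. ] M [-0.09 -0.76  0.03] w0.0255 g30.0 q6 1.02
0.075 t21.7 p [ 0.6277 -0.1366  0.1356] F [ 3.3 -0.5 -9.4] M [-0.14 -0.63 -0.03] w0.0251 g30.0 q6 0.98
```

```bash
python3 - <<'E'
from h import *
e=K-BAR*.075
for z in (.130,.125,.1175):
    bot.move_l([*e,z],vel=.04); st(z)
E
```

```text
0.13 t22.0 p [ 0.6277 -0.1365  0.1302] F [ 3.6 -1.9 -7.8] M [-0.31 -0.64 -0.06] w0.0257 g30.0 q6 0.98
0.125 t22.2 p [ 0.6277 -0.1363  0.1253] F [ 3.3 -1.9 -6.4] M [-0.37 -0.44  0.01] w0.0254 g30.0 q6 0.98
0.1175 t22.6 p [ 0.6278 -0.1363  0.1183] F [ 1.2 -2.8 -2.1] M [-0.47 -0.25 -0.01] w0.0251 g30.0 q6 0.98
```

```bash
python3 - <<'E'
from h import *
import cv2
e=K-BAR*.075
bot.move_l([*e,.1162],vel=.04); bot.hold(.2); st("press")
for c in ("top","side"):
    im=bot.camera(c); cv2.imwrite(f"pics/{c}3.png",im)
    for n in ("rod","dish","sleeve","plunger_knob"):
        print(c,n,[(np.round(d["xyz"],3).tolist(),round(d["score"],2)) for d in bot.search_frame(c,n)[:2]])
t=cv2.imread("pics/top3.png")[140:240,290:430]; s=cv2.imread("pics/side3.png")[170:300,270:400]
cv2.imwrite("pics/end.png",np.hstack([cv2.resize(t,(400,286)),cv2.resize(s,(286,286))]))
E
```

```text
press t23.0 p [ 0.6278 -0.1363  0.1182] F [-1.5 -2.1  5.7] M [-0.32  0.33 -0.05] w0.0254 g30.0 q6 0.98
top rod []
top dish [([0.361, 0.418, 0.125], 0.69), ([0.319, -0.192, 0.01], 0.56)]
top sleeve []
top plunger_knob []
side rod []
side dish [([0.532, -0.171, 0.006], 0.89), ([0.33, -0.175, 0.008], 0.73)]
side sleeve [([0.528, -0.185, 0.123], 0.57)]
side plunger_knob [([0.626, -0.142, 0.144], 0.46)]
```

View pics/end.png

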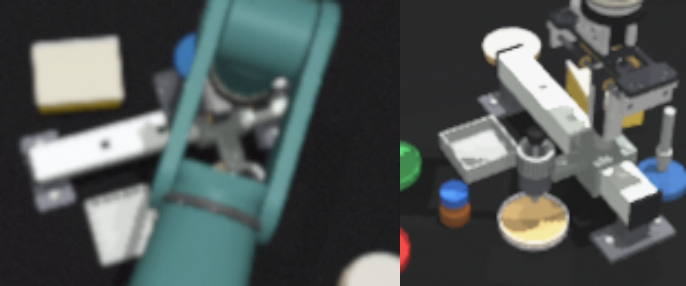

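The side view shows the chuck and rod over the amber dish. The TCP height is the same 0.118 m as when the pin was first home, and the pin resists firmly when pressed down.

```bash
python3 - <<'E'
from plant import bot
print(bot.close_job())
E
```

```text
the job is handed in; nothing more can be done
None
```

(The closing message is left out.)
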